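Park the cordless scanner in its charging cup

ROBOT

A 6-joint arm with a two-finger parallel gripper is mounted at the origin on the work surface. World frame = base frame: x ahead of the robot, y to its left, z up, the work surface at z = 0. Lengths are in mm, angles in rad, forces in N, time in s.
With the tool pointing down it reaches from about 375 to 900 mm from the base axis. Payload 3.1 kg.
Tool frame: the origin (TCP) lies at the very end of the fingers, on their centre line; the grasp point (between the pads) lies arm.hold_point_z behind it (arm.hold_point_z is the distance from the TCP to the grasp point, in mm); z points along the fingers, y is the line along which they close (so a half turn about z gives the same grasp; the last joint's range is limited). The gripper opens to 87 mm and grips with 3 to 60 N. Pads are 19 mm wide; open, the fingers measure 117 mm over their backs; the gripper's body (75 mm by 190 mm) begins 51 mm behind the grasp point.
Start: joints at [-1.312, 0.527, 1.433, -0, 1.181, -0.178], TCP at [264.42, -566.285, 222.548] pointing down, gripper open.
Joint ranges: [-3.08, 3.08], [-0.75, 2.2], [0.22, 2.44], [-1.43, 4.57], [0, 2.65], [-2.85, 2.85]. Speed limits (rad/s): [2.79, 2.79, 3.14, 3.14, 3.14, 3.14].

INTERFACE

Orientations are given as a unit quaternion [x, y, z, w].
In Python, from station import arm gives the robot as it stands. The module is installed in compiled form; this text tells all that it offers.
- The arm moves only by the tool move_arm, never from a script. Its argument "deltas" is a list that holds one entry, the list of rows, each a list of 4 numbers: the shift along the tool's x, y, z in mm, then the turn about the tool's z in degrees. A call has 1 to 12 rows; each row is the pose to reach, as a shift and turn from the pose commanded when the call began, along the tool's axes at that moment; what a row does not reach only later rows make up. A row lasts 1/10 s, in which the tool goes at most 50 mm and 8.59 degrees, less where a joint would pass 70% of its speed; a pose out of reach is approached as far as the arm can. A call with a gripper value outside its range is refused whole. "gripper" is the opening, from 0 (shut) to 1 (fully open), set as the call begins (left out, the last holds). The fingers move at their own pace and stop on an object; "force" is the grip in N (left out, the last holds). Time passes only in rows, so rows that repeat a pose let the fingers close. It gives the time, the measured TCP pose, the force, the opening and the grip force at its end, in the units of the state.
- arm.sense(): the state, without advancing time (a new reading comes with each control period).
- arm.snapshot(name): name is "scene" or "top" or "wrist"; returns a dict with "image" (480x640x3 uint8, blue, green, red), "mtx" (3x3 intrinsics, pixels), "rvec" (rotation vector, rad) and "tvec" (3), from world to camera coordinates, as OpenCV has them. Camera axes: x right, y down, z forward; pixel columns grow to the right and rows downward; lengths in mm; the calibration is good to about 2 mm. A picture is of the moment at which its call begins. There is no depth.
- arm.finish_job(): hands the job in; it is judged then, once.
Trained networks look in the newest picture that a camera, given by its name, has taken for a name from the list of things; names that differ only in an ending like _2 or _b are one class to them, and where a whole thing is asked for, a point or a joint stands for the part that bears it (a point fixed in the world has none). Each returns a list of dicts, best first, with "conf" (0 to 1); they miss things now and then, are a little off and sometimes report something else, mostly with a low value. They report only what shows in the picture. A call takes as long as a camera call.
- arm.recognise(camera, name): "location" ([x, y, z] in mm, in world coordinates, good to about 4 mm: the middle of the surface that is visible of it).
The state is a dict: "t": time; "joints": joint angles; "dq": joint speeds; "joint_efforts": joint torques, N m; "tool_pos": TCP position; "tool_rot": TCP orientation; "ft_force": force on the tool from outside, world axes, zero at the start; "ft_torque": the same for the moment, N m; "width": opening from 0.0 (shut) to 1.0 (fully open); "gripper_force": force on a finger pad.
Only numpy, scipy, OpenCV 4.12 (cv2) and the standard library are available. Lean on these libraries where they do the work, as an engineer would, in place of code of your own. Each camera call takes 0.05 s, during which the arm holds its last target. There are 200 camera calls.

TASK

Pick up the cordless hand scanner standing on the packing bench and lower it, upright, into the wide charging cup that its rounded foot fits (not the narrow one). Keep hold of it until the foot is right down in the cup, then let go and leave it standing there.

Things in the scene. Friction and masses are not known exactly. Their poses are not given: they have to be found in the camera images.
- scanner: White plastic hand scanner, loose, up to 0.31 kg, standing on its foot. Origin: centre of the underside; z up. Rounded foot: flat underside 34 mm across, 70 mm across at 32 mm height. Neck 34-38 mm. Head: box from 72 to 112 mm height, 72 mm along x, 44 mm along y (grip it across this), centred over the foot, dark window on its -x end. Its turn in the cup does not matter.
- dock: Wide charging cup, fixed: round grey cup, open upward, on a black square plate 110 mm wide. Origin: centre of the plate's underside, on the bench; z up. Cup floor 14 mm above the origin, about 44 mm across; the sloping inside widens to 92 mm at the rim, 46 mm up, so a foot 15 mm off slides to the middle. Seated, the scanner's origin is 14 mm above this origin.
- small_dock: Narrow charging cup for another device, fixed: same make and height (46 mm), but its plate is 84 mm wide and its cup only about 38 mm across inside the rim: the scanner does not fit. Origin: centre of the plate's underside, on the bench; z up. The scanner and the two cups stand in any order from left to right.

How it is judged:
By the outcome, as a careful person would: the job done as asked, in the order asked, and still so for the second after the job is handed in, with the robot touching nothing.
It also fails if it takes over 38 s, if anything falls off the work surface, if the arm or the gripper's body presses on something with over 40 N, if the wrist force passes 120 N, or if a joint passes its speed limit or range.

## Working session

There is one attempt and no reset: what is moved stays moved. The work goes in short steps, Python scripts to look and compute and a tool call to move; the robot and the scene stay as the last step left them, time stands still between calls to the robot, and variables do not carry over. Pictures are saved under pics/ and viewed, at most 10 in all, crops included, and the job is handed in when it is done.

Besides the shell and the picture viewer there is one more tool, called as name(argument=value, ...), one argument or row to a line, values as JSON. move_arm: Moves the arm, as the interface text tells. Its arguments: {"type":"object","properties":{"deltas":{"type":"array","items":{"type":"array","items":{"type":"array","items":{"type":"number"}}}},"gripper":{"type":"number"},"force":{"type":"number"}},"required":["deltas"]}

```bash
mkdir -p pics; python3 - <<'E'
from station import arm
import cv2
for c in ("scene","top"):
    s=arm.snapshot(c); cv2.imwrite(f"pics/{c}0.png",s["image"])
    for n in ("scanner","dock","small_dock"):
        print(c,n,[(r["conf"],r["location"]) for r in arm.recognise(c,n)][:3])
st=arm.sense(); print(st["t"],st["tool_pos"],st["tool_rot"],st["width"],arm.hold_point_z)
E
```

```text
scene scanner [(0.71, [534.8, 22.0, 91.2])]
scene dock [(0.94, [510.7, -217.1, 15.0])]
scene small_dock [(0.77, [479.0, 185.0, 12.2]), (0.19, [511.5, -220.7, 12.6])]
top scanner [(0.9, [511.7, 10.0, 113.3])]
top dock [(0.62, [500.8, -219.4, 18.0])]
top small_dock [(0.61, [469.2, 177.2, 13.0])]
0.4 [ 264.38294397 -566.20140719  222.39507472] [ 9.76248477e-01  2.16653835e-01 -9.48394246e-06 -1.63787197e-04] 1.0028554221582062 18.700000000000003
```

View pics/top0.png

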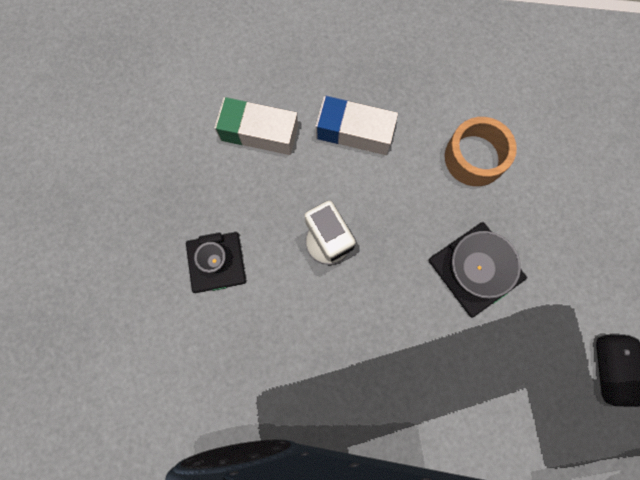

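View pics/scene0.png

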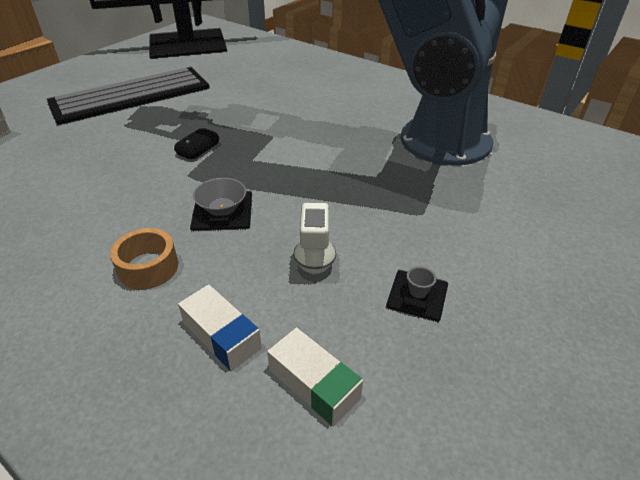

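The top view shows the scanner head near (331,231), its long axis running from upper-left to lower-right. The wide cup's rim is centred near (486,265) and the narrow cup is at (210,257). I'll crop in for the corners.

```bash
cat > h.py <<'E'
import numpy as np,cv2
def toplane(s,px,z):
    R=cv2.Rodrigues(np.array(s["rvec"],float))[0];t=np.array(s["tvec"],float).ravel()
    p=cv2.undistortPoints(np.array(px,float).reshape(-1,1,2),np.array(s["mtx"],float),None).reshape(-1,2)
    d=np.c_[p,np.ones(len(p))]@R; c=-R.T@t
    return c+d*((z-c[2])/d[:,2])[:,None]
E
python3 - <<'E'
from station import arm
import cv2,numpy as np,pickle
from h import toplane
s=arm.snapshot("top"); pickle.dump({k:s[k] for k in s},open("top.pkl","wb"))
c=s["image"][190:280,285:375]; cv2.imwrite("pics/crop.png",cv2.resize(c,None,fx=6.6,fy=6.6,interpolation=cv2.INTER_CUBIC))
print(toplane(s,[[486,265]],46),toplane(s,[[453,265],[519,265],[486,231],[486,298]],46).round(0))
E
```

```text
[[ 501.65955428 -223.07318163   46.        ]] [[ 496. -175.   46.]
 [ 507. -271.   46.]
 [ 553. -221.   46.]
 [ 454. -225.   46.]]
```

View pics/crop.png

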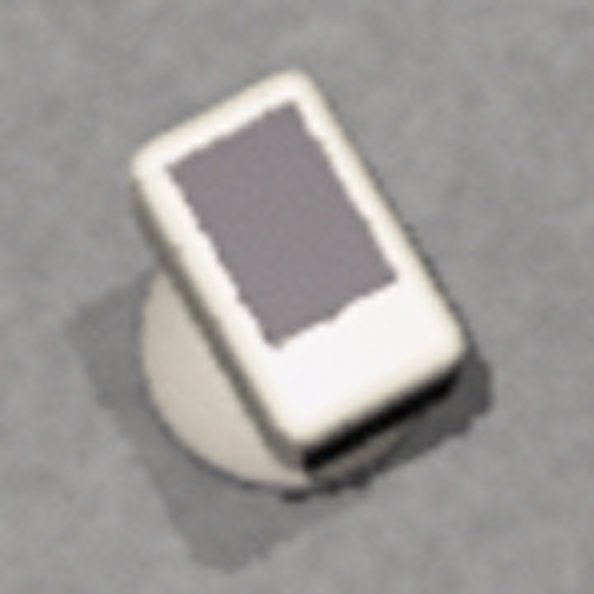

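```bash
python3 - <<'E'
from station import arm
import numpy as np,pickle
from scipy.spatial.transform import Rotation as Ro
from h import toplane
s=pickle.load(open("top.pkl","rb"))
q=np.array([[133,160],[300,70],[467,345],[295,440]])/6.6+[285,190]
P=toplane(s,q,112);print(P.round(1),P.mean(0))
L=(P[2]+P[3]-P[0]-P[1])/2;W=(P[1]+P[2]-P[0]-P[3])/2
print(np.linalg.norm(L),np.linalg.norm(W),np.degrees(np.arctan2(L[1],L[0])),np.degrees(np.arctan2(W[1],W[0])))
st=arm.sense();R=Ro.from_quat(st["tool_rot"]).as_matrix();print(R.round(3))
print("delta tool",R.T@(np.r_[P.mean(0)[:2],180]-st["tool_pos"]),"tool y deg",np.degrees(np.arctan2(R[1,1],R[0,1])))
E
```

```text
[[528.5  43.2 112. ]
 [551.5  11.5 112. ]
 [497.7 -28.2 112. ]
 [474.4   4.  112. ]] [513.04047348   7.6365983  112.        ]
66.76746671560852 39.48181970328214 -143.8430698316608 -54.06134397069611
[[ 0.906  0.423 -0.   ]
 [ 0.423 -0.906  0.   ]
 [ 0.    -0.    -1.   ]]
delta tool [ 468.07088156 -414.76521714   42.5444718 ] tool y deg -64.96988079176379
```

move_arm(
  deltas=[
    [[15, -13, 0, 0], [45, -40, 0, -1], [82, -73, 0, -2], [119, -106, 0, -4], [156, -138, 0, -5], [193, -171, 0, -6], [230, -204, 0, -8], [268, -237, 0, -9], [305, -270, 0, -10], [342, -303, 0, -11], [379, -336, 0, -11], [416, -368, 0, -11]],
  ],
)

```text
t: 1.65
tool_pos: [486.3, -54.9, 222.9]
tool_rot: [0.951, 0.309, 0.0, 0.0]
ft_force: [1.1, -0.7, -0.8]
width: 1.002
gripper_force: 0.0
```

move_arm(
  deltas=[
    [[30, -26, 0, 0], [46, -41, 0, 0], [52, -46, 0, 0], [52, -46, 0, 0], [52, -46, 0, 0]],
  ],
)

```text
t: 2.15
tool_pos: [500.7, 10.0, 222.6]
tool_rot: [0.951, 0.309, -0.0, 0.0]
ft_force: [0.2, -0.7, -0.2]
width: 0.997
gripper_force: 0.0
```

```bash
python3 - <<'E'
from station import arm
import cv2,numpy as np
s=arm.snapshot("wrist"); cv2.imwrite("pics/w0.png",s["image"])
print([(r["conf"],r["location"]) for r in arm.recognise("wrist","scanner")])
import pickle; pickle.dump(s,open("w.pkl","wb"))
st=arm.sense(); print(st["t"],st["tool_pos"],st["tool_rot"])
R=cv2.Rodrigues(s["rvec"])[0]
for z in (112,):
    print(cv2.projectPoints(np.array([[513.,7.6,112],[528.5,43.2,112],[551.5,11.5,112],[497.7,-28.2,112],[474.4,4,112]]),s["rvec"],s["tvec"],s["mtx"],None)[0].reshape(-1,2).round())
E
```

```text
[(0.72, [516.6, 17.6, 114.2])]
2.25 [500.59221866   9.60132335 222.56847617] [ 9.51275424e-01  3.08342406e-01 -8.64399301e-05  1.43305320e-04]
[[331. 223.]
 [302. 176.]
 [359. 176.]
 [357. 268.]
 [303. 268.]]
```

View pics/w0.png

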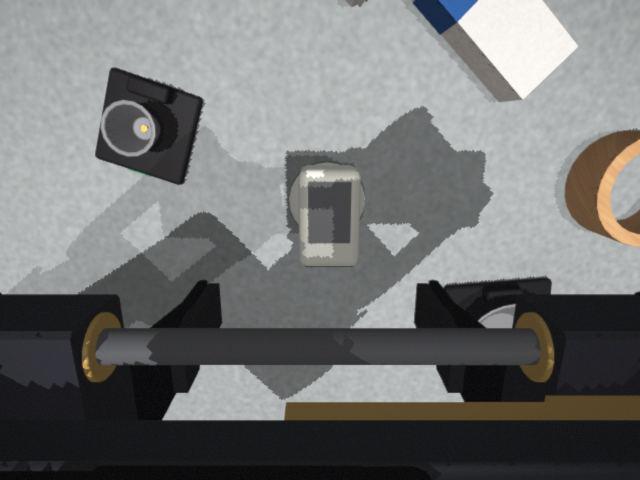

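The wrist view shows the scanner head aligned with the fingers. Its top face spans columns 301–359 and rows 166–266, so the centre is near (330,215).

```bash
python3 - <<'E'
import pickle,numpy as np
from h import toplane
from scipy.spatial.transform import Rotation as Ro
s=pickle.load(open("w.pkl","rb"))
p=toplane(s,[[330,215.5]],112)[0];R=Ro.from_quat([.951275,.308342,0,0]).as_matrix()
print(p,R.T@(p-[500.6,9.6,222.57]), R.T@([513,7.6,112]-np.array([500.6,9.6,222.57])))
E
```

```text
[517.39559706  11.31812543 112.        ] [ 14.60983335   8.46148953 110.57      ] [  8.86886926   8.89399562 110.57      ]
```

move_arm(
  deltas=[
    [[12, 8.7, 10, 0], [12, 8.7, 40, 0], [12, 8.7, 75, 0], [12, 8.7, 110, 0], [12, 8.7, 135, 0], [12, 8.7, 146, 0], [12, 8.7, 149, 0], [12, 8.7, 149, 0], [12, 8.7, 149, 0]],
  ],
)

```text
t: 3.15
tool_pos: [516.5, 10.5, 74.7]
tool_rot: [0.951, 0.309, 0.001, 0.001]
ft_force: [-0.2, 0.7, -0.7]
width: 1.002
gripper_force: 0.0
```

move_arm(
  deltas=[
    [[0, 0, 0, 0], [0, 0, 0, 0], [0, 0, 0, 0], [0, 0, 0, 0], [0, 0, 0, 0], [0, 0, 0, 0], [0, 0, 0, 0], [0, 0, 0, 0], [0, 0, 0, 0], [0, 0, 0, 0]],
  ],
  gripper=0.3,
  force=25,
)

```text
t: 4.15
tool_pos: [515.5, 11.0, 73.5]
tool_rot: [0.951, 0.309, -0.0, -0.0]
ft_force: [-0.1, -0.8, 0.2]
width: 0.505
gripper_force: 25.0
```

move_arm(
  deltas=[
    [[0, 0, -8, 0], [0, 0, -28, 0], [0, 0, -55, 0], [0, 0, -78, 0], [0, 0, -90, 0], [0, 0, -90, 0], [0, 0, -90, 0]],
  ],
)

```text
t: 4.85
tool_pos: [514.9, 11.1, 163.1]
tool_rot: [0.951, 0.309, -0.0, -0.0]
ft_force: [-0.4, 0.1, -2.7]
width: 0.502
gripper_force: 25.0
```

```bash
python3 - <<'E'
from station import arm
import cv2,numpy as np
from scipy.spatial.transform import Rotation as Ro
s=arm.snapshot("scene"); cv2.imwrite("pics/s1.png",s["image"][100:340,140:460])
st=arm.sense();R=Ro.from_quat(st["tool_rot"]).as_matrix();print(st["tool_pos"],st["width"],st["gripper_force"],st["ft_force"])
print(R.T@(np.array([501,-222,st["tool_pos"][2]])-st["tool_pos"]))
E
```

```text
[514.52218804  11.10779464 162.62367481] 0.502228933944416 24.997133837314323 [ 0.55268061 -0.6341976  -2.92007956]
[-1.48040096e+02  1.80571922e+02 -6.73584092e-02]
```

View pics/s1.png

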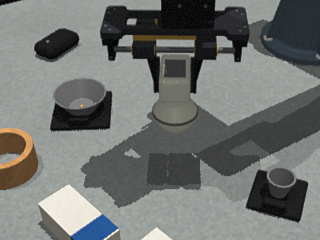

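The scanner hangs upright in the gripper at crop (178,95), clear of the bench, and the wide cup is at (80,97). Moving over the cup.

move_arm(
  deltas=[
    [[-8, 10, 0, 0], [-26, 32, 0, 0], [-50, 61, 0, 0], [-75, 91, 0, 0], [-100, 122, 0, 0], [-122, 149, 0, 0], [-138, 168, 0, 0], [-146, 178, 0, 0], [-148, 180.5, 0, 0], [-148, 180.5, 0, 0], [-148, 180.5, 0, 0], [-148, 180.5, 0, 0]],
  ],
)

```text
t: 6.1
tool_pos: [501.9, -220.6, 163.5]
tool_rot: [0.951, 0.31, -0.0, -0.0]
ft_force: [0.2, 0.2, -2.7]
width: 0.503
gripper_force: 25.0
```

```bash
python3 - <<'E'
from station import arm
import cv2,numpy as np
a=arm.snapshot("scene")["image"][120:320,130:390];b=arm.snapshot("top")["image"][190:340,400:595]
cv2.imwrite("pics/s2.png",np.hstack([cv2.resize(a,(400,308)),cv2.resize(b,(400,308))]))
print(arm.sense()["tool_pos"],arm.sense()["width"])
E
```

```text
[ 502.04913632 -220.948635    163.62733654] 0.5003235133516636
```

View pics/s2.png

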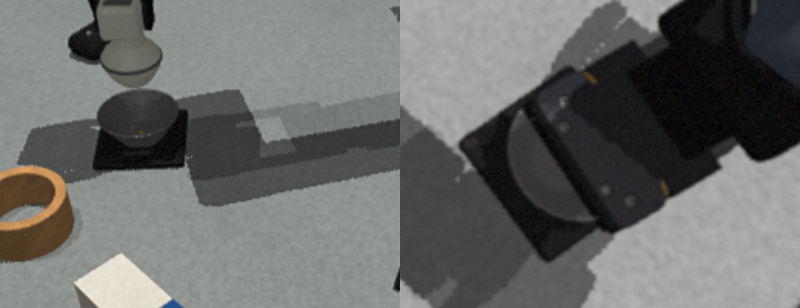

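The foot at (131,65) hangs over the cup at (138,115), within the self-centring range. Lowering now.

move_arm(
  deltas=[
    [[0, 0, 8, 0], [0, 0, 22, 0], [0, 0, 36, 0], [0, 0, 48, 0], [0, 0, 56, 0], [0, 0, 62, 0], [0, 0, 66, 0], [0, 0, 69, 0], [0, 0, 71, 0], [0, 0, 71, 0]],
  ],
)

```text
t: 7.2
tool_pos: [502.0, -222.1, 92.6]
tool_rot: [0.951, 0.309, 0.0, 0.0]
ft_force: [-0.7, 0.1, -2.0]
width: 0.508
gripper_force: 25.0
```

No contact yet; about 5 mm left.

move_arm(
  deltas=[
    [[0, 0, 1, 0], [0, 0, 2, 0], [0, 0, 3, 0], [0, 0, 4, 0], [0, 0, 4, 0], [0, 0, 4, 0]],
  ],
)

```text
t: 7.8
tool_pos: [502.0, -222.1, 88.5]
tool_rot: [0.951, 0.309, -0.0, -0.0]
ft_force: [0.3, -0.4, -2.3]
width: 0.502
gripper_force: 25.0
```

move_arm(
  deltas=[
    [[0, 0, 0.5, 0], [0, 0, 1, 0], [0, 0, 1.5, 0], [0, 0, 1.5, 0], [0, 0, 1.5, 0]],
  ],
)

```text
t: 8.3
tool_pos: [502.1, -222.1, 87.5]
tool_rot: [0.951, 0.309, 0.0, 0.0]
ft_force: [-1.1, 0.9, 4.4]
width: 0.504
gripper_force: 25.0
```

move_arm(
  deltas=[
    [[0, 0, 0.5, 0], [0, 0, 0.5, 0], [0, 0, 0.5, 0]],
  ],
)

```text
t: 8.6
tool_pos: [502.1, -222.1, 87.5]
tool_rot: [0.951, 0.309, 0.0, 0.0]
ft_force: [-0.9, 0.9, 7.7]
width: 0.501
gripper_force: 25.0
```

The foot has bottomed out at the expected height (87.5 mm), with no sideways force. Opening the gripper, then going straight up.

move_arm(
  deltas=[
    [[0, 0, 0, 0], [0, 0, 0, 0], [0, 0, 0, 0], [0, 0, 0, 0], [0, 0, 0, 0], [0, 0, 0, 0], [0, 0, 0, 0], [0, 0, 0, 0]],
  ],
  gripper=1.0,
)

```text
t: 9.4
tool_pos: [502.0, -222.1, 86.5]
tool_rot: [0.951, 0.309, -0.0, -0.0]
ft_force: [0.2, -0.5, -0.0]
width: 0.994
gripper_force: 0.0
```

move_arm(
  deltas=[
    [[0, 0, -5, 0], [0, 0, -20, 0], [0, 0, -45, 0], [0, 0, -75, 0], [0, 0, -105, 0], [0, 0, -130, 0], [0, 0, -140, 0], [0, 0, -140, 0], [0, 0, -140, 0]],
  ],
)

```text
t: 10.3
tool_pos: [501.3, -221.6, 225.7]
tool_rot: [0.951, 0.309, -0.001, -0.001]
ft_force: [-0.4, 0.1, 0.9]
width: 0.997
gripper_force: 0.0
```

```bash
python3 - <<'E'
from station import arm
import cv2
cv2.imwrite("pics/s3.png",cv2.resize(arm.snapshot("scene")["image"][120:320,130:390],(520,400)))
print(arm.recognise("scene","scanner")[:2]); st=arm.sense();print(st["t"],st["tool_pos"],st["ft_force"],st["width"])
E
```

```text
[{'location': [517.8, -210.8, 100.8], 'conf': 0.88}]
10.4 [ 501.04278034 -221.45595751  224.97897616] [-0.23577221 -0.18033524 -1.44681483] 1.0018145886872292
```

View pics/s3.png

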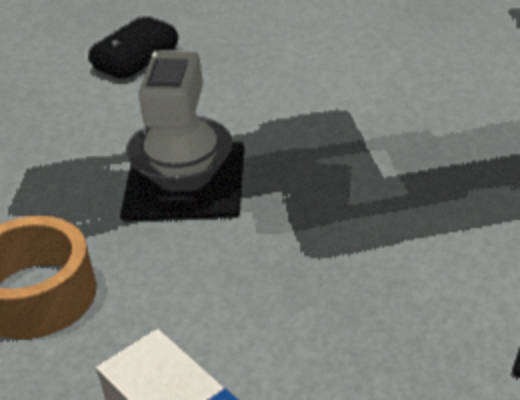

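The scanner stands in the wide cup: foot ring at about (180,150) inside the rim, head top at about (168,70). I'll check the lean numerically against the projection of an upright scanner.

```bash
python3 - <<'E'
from station import arm
import cv2,numpy as np
s=arm.snapshot("scene")
p=cv2.projectPoints(np.array([[502.,-222,14],[502,-222,46],[502,-222,126]]),s["rvec"],s["tvec"],s["mtx"],None)[0].reshape(-1,2)
print((p-[130,120])*2)
E
```

```text
[[182.60234616 169.81846902]
 [178.23470024 142.66910378]
 [166.35498879  68.82460471]]
```

The projection matches an upright, seated scanner, so I'm handing the job in.

```bash
python3 -c "
from station import arm
print(arm.finish_job())"
```

```text
the job is handed in; nothing more can be done
None
```

The scanner is standing upright in the wide charging cup, foot right down, released with the gripper clear, and the job was handed in at about 10.5 s on the robot's clock.

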